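# Seat the pressure cover on the board test jig and hold it down

## Task

Pick the blue pressure cover up by its black handle, slide it in level under the steel toe at the back of the test jig, square with the jig, until the hole in its underside finds the hidden locating pin and it drops down onto the green board. Then press it all the way down against the springs, and finish like that: still gripping the handle and holding the cover pressed down. Leave the solder reel, the side cutters and the tape measure where they are.

Things in the scene. Friction and masses are not known exactly. Their poses are not given: they have to be found in the camera images.
- cover: Loose pressure cover, 0.3 kg: blue plate 110 (x) x 80 (y) x 14 mm thick, flat on the bench at the start; on its middle a black bar handle, 44 mm along x, 22 mm across y, from 14 to 48 mm above the underside; grip it across its 22 mm. Origin: centre of the underside, z up. A half turn makes no difference.
- cover_hole (a point): Centre of the mouth of the locating hole in the cover's underside, straight under the handle's middle (same point as the cover's origin). Hole 11.5 mm in diameter, 14 mm deep, closed above by the handle, so it cannot be seen from above.
- jig: Board test jig, fixed. Origin: on the bench under the locating pin; x points to the jig's rear, away from the robot (turned by up to 0.3 rad), z up. Aluminium base from x = -70 to 85, y = -60 to 60 mm, top 16 mm above the bench. On it a sprung black platen 96 x 80 mm with a green circuit board, both centred on the pin, board top 30 mm above the bench when up.
- toe_edge (a point): Middle of the front lower edge of the dark steel toe (ledge, 90 mm wide) at the jig's rear: 43 mm behind the pin, 58 mm above the bench; toe top 66 mm; wall under it 67 mm behind the pin. The seated cover reaches 12 mm under the toe, so it cannot come straight down: it slides in from the front (robot) side towards the jig's +x with its underside 37 to 43 mm above the bench.
- pin_seat (a point): Point on the locating pin's axis 30 mm above the bench (level with the top of the green board when the platen is up); axes as the jig. The steel pin is 10 mm in diameter and rises through the board to 36 mm above the bench; its top 3 mm taper to 5 mm in diameter. The seated cover has its hole mouth here.
- platen (a joint): Sprung platen with the board, travel in m: 0 = up, 0.005 = fully down (board top then 25 mm above the bench). The springs push up with 4.8 N at 0 and 10.8 N at 0.005 (1200 N/m with preload); the cover's own weight does not move it. Beyond 0.005 it stops hard.
- reel: White solder reel, 54 mm across, 35 mm tall, standing loose on the bench to the robot's left; origin under its centre. To be left alone.
- cutters: Side cutters with red handles, 154 x 48 x 14 mm, lying on the bench to the robot's right; origin under the centre. To be left alone.
- tape: Green and yellow tape measure, 54 x 63 x 27 mm, lying at the back of the bench near the middle; origin under its centre. To be left alone.
There are look-alikes about, which are no part of the job. Of the things that look like the cover, take the one that is farthest to the robot's left at the start.

How it is judged:
By the outcome, as a careful person would: the job done as asked, in the order asked, and still so for the second after the job is handed in, while the arm keeps its last pose, push and grip.
It also fails if it takes over 40 s, if anything falls off the work surface, if the arm or the gripper's body presses on something with over 40 N, if the wrist force passes 120 N, or if a joint passes its speed limit or range.

## Robot

A 6-joint arm with a two-finger parallel gripper is mounted at the origin on a cart in front of the work surface, level with it; the furniture and walls round the work are solid. World frame = base frame: x ahead of the robot, y to its left, z up, the work surface at z = 0. Lengths are in m, angles in degrees, forces in N, time in s.
With the tool pointing down it reaches from about 0.35 to 0.925 m from the base axis. Payload 6.4 kg.
Tool frame: the origin (TCP) lies midway between the tips of the shut fingers; the grasp point (between the pads) lies 19 mm behind it; y points along the fingers, x is the direction in which the jaws open and shut, and the axes are right-handed (so a half turn about y gives the same grasp; the last joint's range is limited). The gripper opens to 94 mm and grips with 3 to 60 N. Pads are 16 mm wide; open, the fingers measure 119 mm over their backs; the gripper's body (75 mm by 177 mm) begins 78 mm behind the grasp point.
Start: joints at [66.973, 14.043, 89.255, -0, 76.702, -9.975], TCP at [0.147, 0.633, 0.205] pointing down, gripper open.
Joint ranges: [-179.41, 179.41], [-58.25, 129.5], [7.25, 145.43], [-54.29, 234.29], [11.92, 165.04], [-157.13, 157.13]. Speed limits (degrees/s): [147.25, 147.25, 180, 180, 180, 180].

## Interface

Orientations are given as a 3x3 rotation matrix whose columns are the frame's x, y, z axes.
In Python, from cell import * gives the robot as it stands.
- The arm moves only by the tool send_rows, never from a script. Its argument "commands" is a list of rows, each a list of 7 numbers: the closure, from -1 (fully open) to 1 (shut), then the shift along the tool's x, y, z in m, then the turn, a rotation vector about the tool's x, y, z in rad. A call has exactly 10 rows; each row shifts and turns the commanded pose from where the row before left it, along the tool's axes as they then stand; what a row does not reach is not made up. A row lasts 1/8 s, in which the tool goes at most 62.5 mm and 10.7 degrees, less where a joint would pass 70% of its speed; a pose out of reach is approached as far as the arm can. A call is refused whole if a number of a shift passes 0.0625 or a number of a turn 0.188, either way. A call with a gripper value outside its range is refused whole. The fingers move at their own pace and stop on an object; "squeeze" is the grip in N (left out, the last holds). Time passes only in rows, so rows that do not move let the fingers close, or fill a call up. It gives the time, the measured TCP pose, the force and the opening at its end, in the units of the state.
- get_obs(): the state, without advancing time (a new reading comes with each control period).
- read_camera(name): name is "scene" or "top" or "wrist"; returns a dict with "image" (420x560x3 uint8, red, green, blue), "fovy" (degrees; the focal length in pixels is half the picture's height over the tangent of half this angle, whatever the lens; pixels are square), "cx", "cy" (the principal point, pixels), "R" (3x3) and "t" (3): a world point X has camera coordinates R X + t; the wrist camera has in their place "T_tool_cam" (4x4, takes a point from camera to tool coordinates, whose origin is the TCP and whose axes are the tool frame's). Camera axes: x right, y down, z forward; pixel columns grow to the right and rows downward; lengths in m; the calibration is good to about 2 mm. A picture is of the moment at which its call begins: read the wrist's pose just before it. There is no depth.
- close_job(): hands the job in, once; it reports no verdict.
Trained networks look in the newest picture that a camera, given by its name, has taken for a name from the list of things; names that differ only in an ending like _2 or _b are one class to them, and where a whole thing is asked for, a point or a joint stands for the part that bears it (a point fixed in the world has none). Each returns a list of dicts, best first, with "conf" (0 to 1); they miss things now and then, are a little off and sometimes report something else, mostly with a low value. They report only what shows in the picture. A call takes as long as a camera call. They do not tell look-alikes from the thing itself.
- spot_in(query, camera): "box" ([left, top, right, bottom] in pixels, round what is visible of it).
The state is a dict: "time": time; "qpos": joint angles; "qd": joint speeds; "joint_efforts": joint torques, N m; "tcp_pos": TCP position; "orientation": TCP orientation; "ft_force": force on the tool from outside, world axes, zero at the start; "ft_torque": the same for the moment, N m; "width": opening from 0.0 (shut) to 1.0 (fully open).
Only numpy, scipy, OpenCV 4.12 (cv2) and the standard library are available. Lean on these libraries where they do the work, as an engineer would, in place of code of your own. Each camera call takes 0.05 s, during which the arm holds its last target.

## Working session

There is one attempt and no reset: what is moved stays moved. The work goes in short steps, Python scripts to look and compute and a tool call to move; the robot and the scene stay as the last step left them, time stands still between calls to the robot, and variables do not carry over. Pictures are saved under pics/ and viewed, and the job is handed in when it is done.

Besides the shell and the picture viewer there is one more tool, called after ">>>" in YAML: its name, and indented under it one key for each argument. send_rows: Moves the arm, as the interface text tells. Its arguments: {"type":"object","properties":{"commands":{"type":"array"},"squeeze":{"type":"number"}},"required":["commands"]}

```bash
mkdir -p pics; ls; python3 - <<'E'
from cell import *
import cv2
o=get_obs();print(o)
for n in ("scene","top","wrist"):
    c=read_camera(n);cv2.imwrite(f"pics/{n}0.png",c["image"][:,:,::-1])
    print(n,{k:v for k,v in c.items() if k!="image"})
    for q in ("cover","jig","toe_edge","platen","reel","cutters","tape"):
        try: print(q,[(([round(v) for v in d["box"]]),round(d["conf"],2)) for d in spot_in(q,n)])
        except Exception as e: print(q,e)
E
```

```text
pics
{'time': 0.0, 'qpos': array([ 6.69726714e+01,  1.40825757e+01,  8.93236880e+01, -4.04380709e-04,
        7.67027874e+01, -9.97450447e+00]), 'qd': array([-0.01828335,  0.02921777, -0.04812847,  0.07115556, -0.08146664,
        0.09834523]), 'joint_efforts': array([ 1.58535862e-03, -4.15830874e+01, -3.14604485e+01,  6.85845455e-02,
        3.32562660e-02, -1.46704574e-04]), 'tcp_pos': array([0.14655246, 0.63264799, 0.20437408]), 'orientation': array([[ 2.25847003e-01, -7.38192741e-04, -9.74162505e-01],
       [ 9.74160979e-01, -1.75432845e-03,  2.25847979e-01],
       [-1.87572033e-03, -9.99998189e-01,  3.22908741e-04]]), 'ft_force': array([-0.02545954, -0.20480349, -0.27672117]), 'ft_torque': array([-0.0046493 ,  0.00014527, -0.02900754]), 'width': 1.0010142625590817}
scene {'fovy': 48.81181859957048, 'cx': 285.17147062677276, 'cy': 200.56263075003685, 'R': array([[ 0.67988255, -0.73331254,  0.00352734],
       [-0.50934104, -0.47567946, -0.71714765],
       [ 0.52757125,  0.48577955, -0.69691234]]), 't': array([-0.38228561,  0.26747394,  1.34124128])}
cover [([313, 218, 355, 253
[... 736 characters left out ...]
52, 218], 0.72)]
platen [([219, 181, 245, 212], 0.57)]
reel [([141, 198, 159, 218], 0.71), ([320, 188, 345, 218], 0.26)]
cutters [([410, 190, 425, 224], 0.7)]
tape [([262, 143, 279, 160], 0.52)]
wrist {'fovy': 68.61820472909261, 'cx': 281.83376378447986, 'cy': 209.3740475020996, 'T_tool_cam': array([[ 9.99999162e-01, -1.23589504e-03,  3.85523180e-04,
         4.47448342e-04],
       [-7.21907299e-04, -2.85126766e-01,  9.58489544e-01,
        -1.79738138e-01],
       [-1.07466950e-03, -9.58489019e-01, -2.85127419e-01,
         8.36651373e-02],
       [ 0.00000000e+00,  0.00000000e+00,  0.00000000e+00,
         1.00000000e+00]])}
cover []
jig []
toe_edge []
platen []
reel []
cutters []
tape []
```

```bash
python3 - <<'E'
import cv2
t=cv2.imread("pics/top0.png");s=cv2.imread("pics/scene0.png")
cv2.imwrite("pics/topc.png",cv2.resize(t[130:310,130:440],(800,464),interpolation=cv2.INTER_CUBIC))
cv2.imwrite("pics/scenec.png",cv2.resize(s[130:360,180:450],(704,600),interpolation=cv2.INTER_CUBIC))
E
```

```text
(no output)
```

View pics/topc.png

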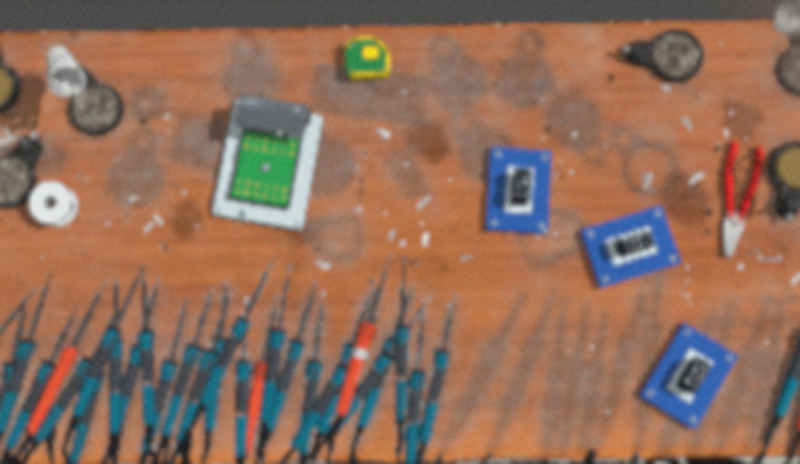

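View pics/scenec.png

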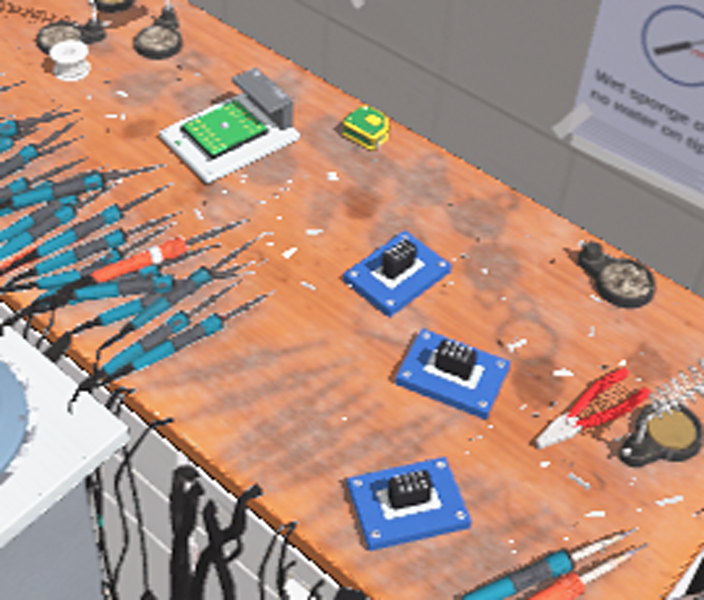

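View pics/top0.png

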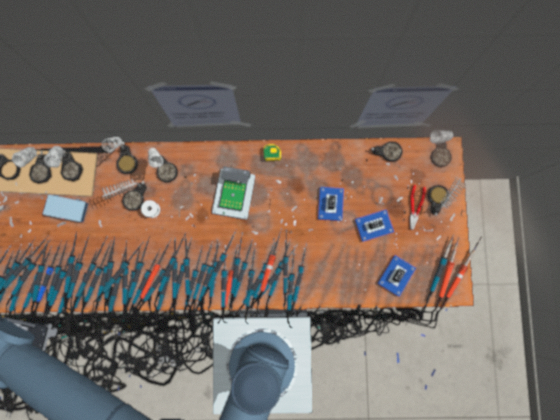

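Three look-alike covers show in the top view: (329,206), (374,224) and (396,274). Image left is robot left (+y), so the one at (329,206) should be meant. I'll check that by coordinates.

```bash
cat > h.py <<'E'
import numpy as np, cv2
from cell import *
def K(c):
    h=c["image"].shape[0]; f=h/2/np.tan(np.radians(c["fovy"])/2)
    return np.array([[f,0,c["cx"]],[0,f,c["cy"]],[0,0,1]])
def ext(c,o=None):
    if "R" in c: return np.array(c["R"]),np.array(c["t"])
    T=np.array(c["T_tool_cam"]);R0=np.array(o["orientation"]);p=np.array(o["tcp_pos"])
    Rwc=R0@T[:3,:3]; twc=R0@T[:3,3]+p
    return Rwc.T,-Rwc.T@twc
def ray(c,uv,z,o=None):
    R,t=ext(c,o);d=R.T@np.linalg.inv(K(c))@np.array([uv[0],uv[1],1.]);C=-R.T@t
    return C+d*(z-C[2])/d[2]
def proj(c,X,o=None):
    R,t=ext(c,o);q=(K(c)@(R@np.atleast_2d(X).T+t[:,None]));return (q[:2]/q[2]).T
E
python3 - <<'E'
from h import *
c=read_camera("top")
for n,uv,z in [("covL",(329,206),.014),("covM",(374,224),.014),("covR",(396,274),.014),("jigpin",(233,195),.03),("toe",(236,181),.066),("reel",(150,208),.03),("tape",(271,152),.02)]:
    print(n,ray(c,uv,z).round(3))
s=read_camera("scene")
for n,uv,z in [("covL",(333,236),.014),("pin",(266,177),.03)]: print(n,ray(s,uv,z).round(3))
E
```

```text
covL [ 0.514 -0.232  0.014]
covM [ 0.451 -0.381  0.014]
covR [ 0.283 -0.446  0.014]
jigpin [0.555 0.09  0.03 ]
toe [0.595 0.077 0.066]
reel [0.515 0.369 0.03 ]
tape [ 0.704 -0.039  0.02 ]
covL [ 0.517 -0.251  0.014]
pin [0.562 0.094 0.03 ]
```

```bash
python3 - <<'E'
import cv2
t=cv2.imread("pics/top0.png")
cv2.imwrite("pics/cand.png",cv2.resize(t[180:300,300:430],None,fx=5,fy=5,interpolation=cv2.INTER_CUBIC)[:600])
E
```

```text
(no output)
```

View pics/cand.png

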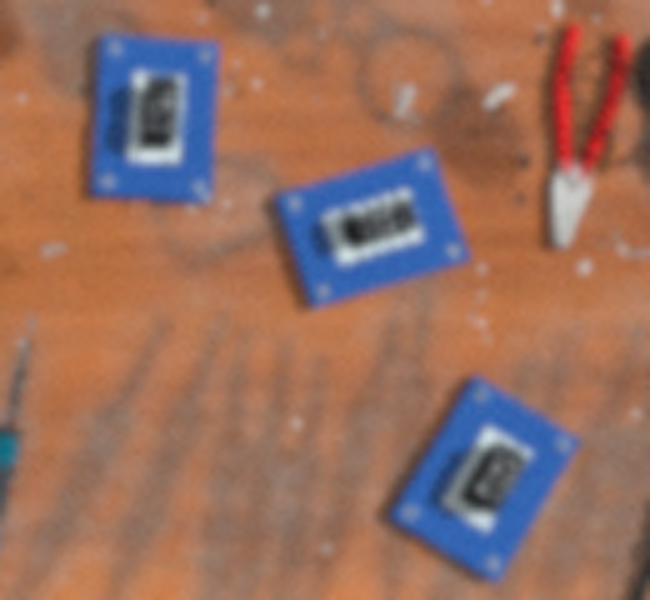

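The left one, at about (0.515, -0.235), is the cover. I'll pass over the jig for a wrist view first.

>>> send_rows:
  commands:
    - [-1, -0.02, 0, -0.022, 0, 0, 0]
    - [-1, -0.042, 0, -0.046, 0, 0, 0]
    - [-1, -0.042, 0, -0.046, 0, 0, 0]
    - [-1, -0.042, 0, -0.046, 0, 0, 0]
    - [-1, -0.042, 0, -0.046, 0, 0, 0]
    - [-1, -0.042, 0, -0.046, 0, 0, 0]
    - [-1, -0.042, 0, -0.046, 0, 0, 0]
    - [-1, -0.042, 0, -0.046, 0, 0, 0]
    - [-1, -0.042, 0, -0.046, 0, 0, 0]
    - [-1, -0.03, 0, -0.03, 0, 0, 0]

```text
time: 2.55
tcp_pos: [0.47, 0.1601, 0.2058]
orientation: [[0.228, 0.001, -0.974], [0.974, 0.0, 0.228], [0.0, -1.0, -0.001]]
ft_force: [-0.1, -0.5, -0.0]
width: 1.002
```

```bash
python3 - <<'E'
from h import *
import json
o=get_obs();c=read_camera("wrist")
print(o["time"],o["tcp_pos"],o["orientation"],o["qd"].round(1))
cv2.imwrite("pics/w1.png",c["image"][:,:,::-1])
print(spot_in("platen","wrist"),spot_in("toe_edge","wrist"))
np.savez("pics/w1.npz",p=o["tcp_pos"],R=o["orientation"])
E
```

```text
2.55 [0.47003384 0.16007966 0.20582781] [[ 2.27742918e-01  9.58417197e-04 -9.73720825e-01]
 [ 9.73721264e-01  3.27465647e-05  2.27743053e-01]
 [ 2.50158871e-04 -9.99999540e-01 -9.25773407e-04]] [-35.9   9.4  -8.1   0.3  -1.  -36.3]
[{'box': [208.7, 229.8, 277.0, 304.4], 'conf': 0.85}] []
```

View pics/w1.png

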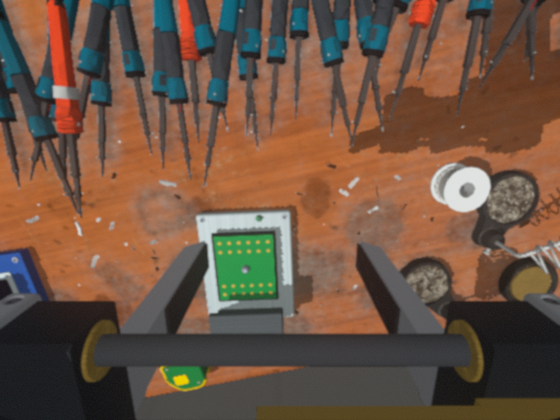

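The jig shows at (195–295, 210–335) with the pin at (247,269). The arm was still moving, so I'll settle a bit closer for a clean measurement.

>>> send_rows:
  commands:
    - [-1, -0.005, 0.01, -0.005, 0, 0, 0]
    - [-1, -0.005, 0.01, -0.005, 0, 0, 0]
    - [-1, -0.005, 0.01, -0.005, 0, 0, 0]
    - [-1, -0.005, 0.01, -0.005, 0, 0, 0]
    - [-1, -0.0, 0.005, -0.005, 0, 0, 0]
    - [-1, 0, 0.005, -0.005, 0, 0, 0]
    - [-1, 0, 0, 0, 0, 0, 0]
    - [-1, 0, 0, 0, 0, 0, 0]
    - [-1, 0, 0, 0, 0, 0, 0]
    - [-1, 0, 0, 0, 0, 0, 0]

```text
time: 3.95
tcp_pos: [0.4935, 0.1362, 0.1557]
orientation: [[0.226, 0.0, -0.974], [0.974, 0.0, 0.226], [0.0, -1.0, -0.0]]
ft_force: [0.7, 0.2, 0.5]
width: 1.002
```

```bash
python3 - <<'E'
from h import *
o=get_obs();c=read_camera("wrist")
print(o["time"],o["tcp_pos"],o["qd"].round(1))
cv2.imwrite("pics/w2.png",c["image"][:,:,::-1])
np.savez("pics/w2.npz",tcp_pos=o["tcp_pos"],orientation=o["orientation"],image=c["image"],fovy=c["fovy"],cx=c["cx"],cy=c["cy"],T_tool_cam=c["T_tool_cam"])
g=cv2.resize(c["image"][150:350,150:350,::-1],(600,600),interpolation=cv2.INTER_CUBIC)
cv2.imwrite("pics/w2c.png",g)
E
```

```text
3.95 [0.49351412 0.13615522 0.15569144] [-0.1 -0.  -0.  -0.1  0.   0. ]
```

View pics/w2.png

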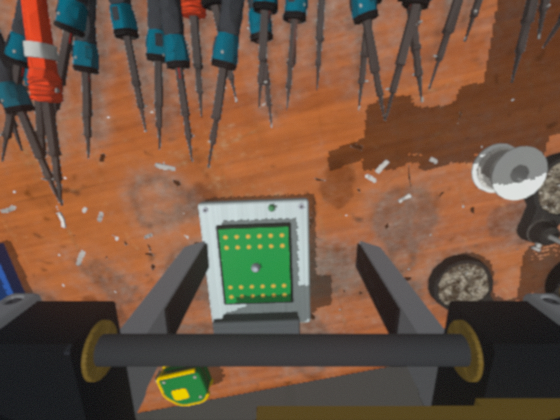

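View pics/w2c.png

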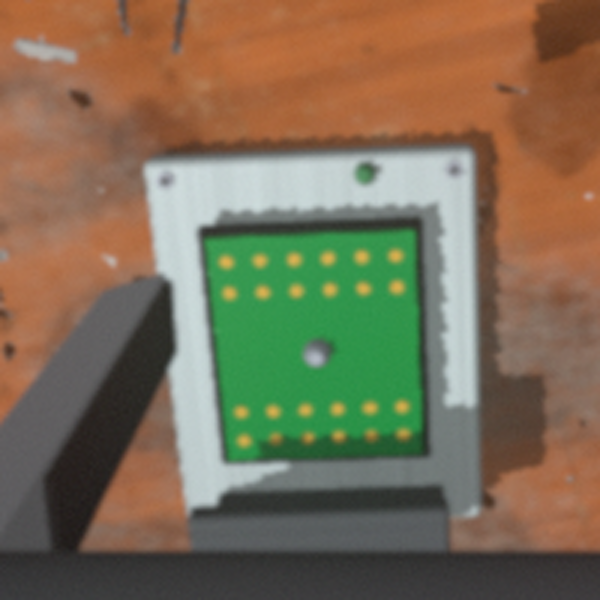

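```bash
cat >> h.py <<'E'
from scipy.optimize import least_squares
def posefit(c,o,pts,x0):
    """pts: list (u,v,lx,ly,z) -> pose x,y,th"""
    P=np.array(pts,float)
    def f(q):
        s,k=np.sin(q[2]),np.cos(q[2])
        X=np.c_[q[0]+k*P[:,2]-s*P[:,3],q[1]+s*P[:,2]+k*P[:,3],P[:,4]]
        return (proj(c,X,o)-P[:,:2]).ravel()
    r=least_squares(f,x0,loss="soft_l1",f_scale=1.);return r.x,f(r.x).reshape(-1,2)
E
python3 - <<'E'
from h import *
d=dict(np.load("pics/w2.npz"))
def p(u,v,*a): return (u/3+150-.33,v/3+150-.33,*a)
pts=[p(148,162,-.07,-.06,.016),p(473,150,-.07,.06,.016),p(478,514,.085,.06,.016),p(317,353,0,0,.036)]
q,r=posefit(d,d,pts,[.555,.09,-.2]);print(q.round(4),np.degrees(q[2]),r.round(1))
q,r=posefit(d,d,pts[:3],[.555,.09,-.2]);print(q.round(4),np.degrees(q[2]),r.round(1))
print("pin top ray",ray(d,pts[3][:2],.036,d).round(4))
s,k=np.sin(q[2]),np.cos(q[2])
bd=[p(203,232),p(417,222),p(427,455),p(224,462)]
for b in bd:
    X=ray(d,b,.03,d)[:2]-q[:2];print("board local",(k*X[0]+s*X[1]).round(4),(-s*X[0]+k*X[1]).round(4))
for b in [p(222,490),p(443,490)]:
    X=ray(d,b,.058,d)[:2]-q[:2];print("toe low",(k*X[0]+s*X[1]).round(4),(-s*X[0]+k*X[1]).round(4))
for b in [p(190,512),p(447,505)]:
    X=ray(d,b,.066,d)[:2]-q[:2];print("toe top",(k*X[0]+s*X[1]).round(4),(-s*X[0]+k*X[1]).round(4))
E
```

```text
[ 0.5571  0.0922 -0.1942] -11.12656837486739 [[-2.1 -0.9]
 [ 1.1 -0.7]
 [ 0.7  1.3]
 [-0.4  1.2]]
[ 0.5575  0.0917 -0.1932] -11.069636941280752 [[-2.5 -0.4]
 [ 0.7 -0.2]
 [ 0.5  1.6]]
pin top ray [0.5558 0.093  0.036 ]
board local -0.0471 -0.0369
board local -0.0482 0.0383
board local 0.0454 0.0393
board local 0.0456 -0.0378
toe low 0.0384 -0.0328
toe low 0.0412 0.0441
toe top 0.0411 -0.0426
toe top 0.0415 0.0451
```

Pin measured at (0.556, 0.093), jig yaw about -11.2°. Now I'll go above the left cover.

>>> send_rows:
  commands:
    - [-1, 0, 0, 0, 0, -0.15, 0]
    - [-1, -0.058, 0, 0.003, 0, 0, 0]
    - [-1, -0.06, 0, 0.003, 0, 0, 0]
    - [-1, -0.06, 0, 0.003, 0, 0, 0]
    - [-1, -0.06, 0, 0.003, 0, 0, 0]
    - [-1, -0.06, 0, 0.003, 0, 0, 0]
    - [-1, -0.06, 0, 0.003, 0, 0, 0]
    - [-1, -0.016, 0, 0.001, 0, 0, 0]
    - [-1, 0, 0, 0, 0, 0, 0]
    - [-1, 0, 0, 0, 0, 0, 0]

```text
time: 5.25
tcp_pos: [0.4456, -0.2339, 0.1552]
orientation: [[0.076, -0.0, -0.997], [0.997, 0.001, 0.076], [0.001, -1.0, 0.0]]
ft_force: [-0.1, -0.5, 0.2]
width: 1.0
```

```bash
python3 - <<'E'
from h import *
o=get_obs();c=read_camera("wrist")
print(o["time"],o["tcp_pos"],o["orientation"].round(4),o["qd"].round(1),o["qpos"].round(1))
cv2.imwrite("pics/w3.png",c["image"][:,:,::-1])
np.savez("pics/w3.npz",tcp_pos=o["tcp_pos"],orientation=o["orientation"],image=c["image"],fovy=c["fovy"],cx=c["cx"],cy=c["cy"],T_tool_cam=c["T_tool_cam"])
g=cv2.resize(c["image"][150:350,182:382,::-1],(600,600),interpolation=cv2.INTER_CUBIC)
cv2.imwrite("pics/w3c.png",g)
E
```

```text
5.25 [ 0.44563462 -0.23385164  0.15524093] [[ 7.610e-02 -3.000e-04 -9.971e-01]
 [ 9.971e-01  7.000e-04  7.610e-02]
 [ 7.000e-04 -1.000e+00  3.000e-04]] [ 0.6 -0.3  0.2 -0.1  0.  -0.1] [ -40.6   -2.8  112.9    0.    70.  -126.3]
```

View pics/w3.png

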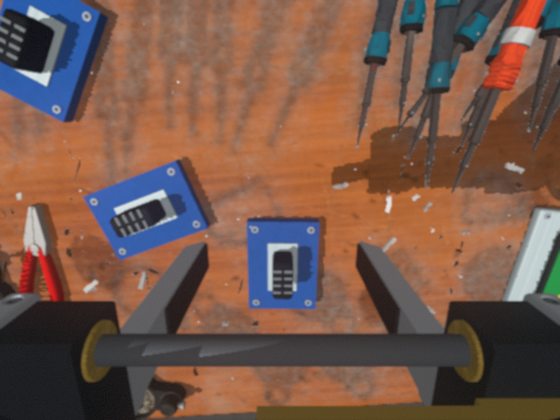

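View pics/w3c.png

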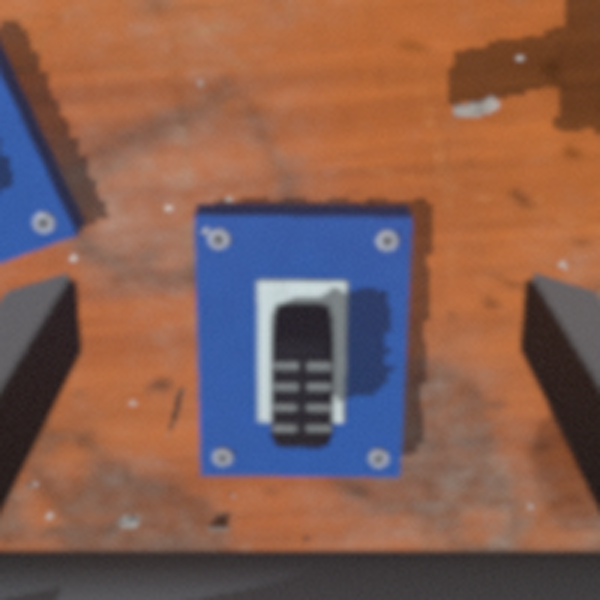

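The cover sits at (247–320, 218–310) in the wrist view, handle at about (283,273) and clear between the fingers.

```bash
python3 - <<'E'
from h import *
d=dict(np.load("pics/w3.npz"))
im=d["image"]; hsv=cv2.cvtColor(im,cv2.COLOR_RGB2HSV)
m=cv2.inRange(hsv,(105,120,120),(125,255,255)); m[:,:225]=0;m[:,345:]=0;m[:205]=0;m[320:]=0
ys,xs=np.nonzero(m);print(xs.min(),xs.max(),ys.min(),ys.max());
cs=max(cv2.findContours(m,cv2.RETR_EXTERNAL,cv2.CHAIN_APPROX_NONE)[0],key=cv2.contourArea)
ap=cv2.approxPolyDP(cs,6,True);print(ap.ravel())
def p(u,v,*a): return (u/3+182-.33,v/3+150-.33,*a)
pts=[p(196,213,-.055,-.04,.014),p(412,213,-.055,.04,.014),p(400,476,.055,.04,.014),p(202,476,.055,-.04,.014)]
q,r=posefit(d,d,pts,[.51,-.235,-.07]);print(q.round(4),np.degrees(q[2]),r.round(1))
for uv in [p(302,303),p(302,444),p(272,375),p(332,375)]: print(ray(d,uv,.048,d).round(4))
R=d["orientation"];t=np.array([q[0],q[1],0.021])-d["tcp_pos"]
print("tool shift to grasp",(R.T@t).round(4))
E
```

```text
248 318 221 307
[248 221 259 227 255 234 248 228 250 307 314 307 318 223]
[ 0.5259 -0.2386 -0.0846] -4.8484061429924274 [[-0.5  0.2]
 [ 0.2  0.7]
 [ 0.4 -0.3]
 [-0.1 -0.7]]
[ 0.491  -0.2362  0.048 ]
[ 0.5452 -0.2404  0.048 ]
[ 0.5172 -0.2486  0.048 ]
[ 0.5188 -0.2279  0.048 ]
tool shift to grasp [ 0.0013  0.1342 -0.0804]
```

>>> send_rows:
  commands:
    - [-1, 0.001, 0.01, -0.02, 0, 0.008, 0]
    - [-1, 0, 0.01, -0.02, 0, 0, 0]
    - [-1, 0, 0.01, -0.02, 0, 0, 0]
    - [-1, 0, 0.02, -0.02, 0, 0, 0]
    - [-1, 0, 0.03, 0, 0, 0, 0]
    - [-1, 0, 0.03, 0, 0, 0, 0]
    - [-1, 0, 0.018, 0, 0, 0, 0]
    - [-1, 0, 0.009, 0, 0, 0, 0]
    - [-1, 0, 0, 0, 0, 0, 0]
    - [0, 0, 0, 0, 0, 0, 0]
  squeeze: 40

```text
time: 6.55
tcp_pos: [0.526, -0.2415, 0.0196]
orientation: [[0.086, 0.002, -0.996], [0.996, -0.001, 0.086], [-0.001, -1.0, -0.002]]
ft_force: [1.1, -0.1, -0.3]
width: 0.925
```

```bash
python3 - <<'E'
from h import *
o=get_obs();c=read_camera("wrist")
print(o["time"],o["tcp_pos"],o["ft_force"].round(1),o["width"],np.degrees(np.arctan2(-o["orientation"][0,0],o["orientation"][1,0])))
cv2.imwrite("pics/w4.png",c["image"][:,:,::-1])
E
```

```text
6.55 [ 0.52604414 -0.24151498  0.01959881] [ 1.1 -0.1 -0.3] 0.9246079953249271 -4.913914032510034
```

View pics/w4.png

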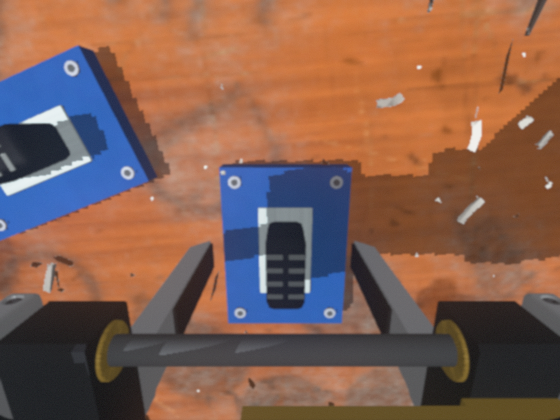

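Cover is between the fingers, about 3 mm toward +y. I'll correct that and close.

>>> send_rows:
  commands:
    - [0, 0.003, 0.001, 0, 0, 0, 0]
    - [0.5, 0, 0, 0, 0, 0, 0]
    - [1, 0, 0, 0, 0, 0, 0]
    - [1, 0, 0, 0, 0, 0, 0]
    - [1, 0, 0, 0, 0, 0, 0]
    - [1, 0, 0, 0, 0, 0, 0]
    - [1, 0, 0, 0, 0, 0, 0]
    - [1, 0, 0, 0, 0, 0, 0]
    - [1, 0, 0, 0, 0, 0, 0]
    - [1, 0, 0, 0, 0, 0, 0]
  squeeze: 45

```text
time: 7.85
tcp_pos: [0.5255, -0.2382, 0.0175]
orientation: [[0.086, 0.0, -0.996], [0.996, -0.0, 0.086], [-0.0, -1.0, -0.0]]
ft_force: [0.9, -0.8, -0.3]
width: 0.232
```

```bash
python3 - <<'E'
from h import *
o=get_obs();c=read_camera("wrist")
print(o["time"],o["tcp_pos"],o["ft_force"].round(1),o["width"],o["orientation"].round(4))
cv2.imwrite("pics/w5.png",cv2.resize(c["image"][140:350,180:390,::-1],(600,600),interpolation=cv2.INTER_CUBIC))
np.savez("pics/w5.npz",tcp_pos=o["tcp_pos"],orientation=o["orientation"],image=c["image"],fovy=c["fovy"],cx=c["cx"],cy=c["cy"],T_tool_cam=c["T_tool_cam"])
E
```

```text
7.85 [ 0.52554018 -0.23817735  0.01746621] [ 0.9 -0.8 -0.3] 0.2316420995270805 [[ 8.570e-02  1.000e-04 -9.963e-01]
 [ 9.963e-01 -3.000e-04  8.570e-02]
 [-3.000e-04 -1.000e+00 -1.000e-04]]
```

View pics/w5.png

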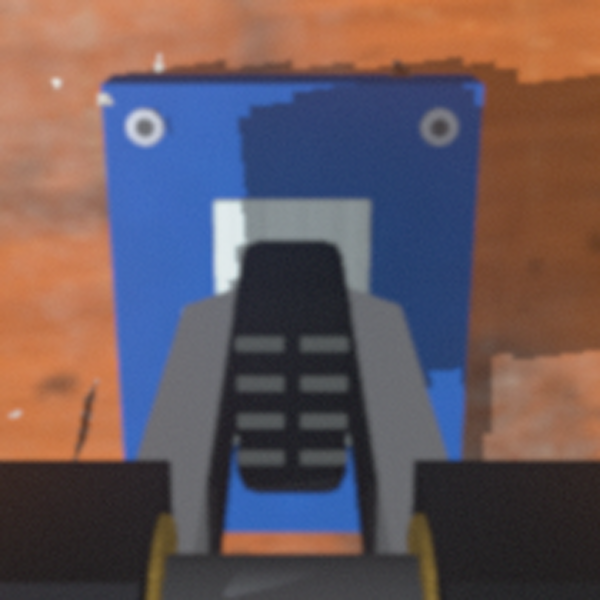

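```bash
python3 - <<'E'
from h import *
d=dict(np.load("pics/w5.npz"));R=d["orientation"]
s=600/210
def p(u,v,*a): return ((u+.5)/s+180-.5,(v+.5)/s+140-.5,*a)
for n,uv,z in [("nl",p(103,88),.014),("nr",p(484,86),.014),("far",p(292,532),.014),("screwL",p(144,127),.014),("screwR",p(439,127),.014)]:
    print(n,(R.T@(ray(d,uv,z,d)-d["tcp_pos"])).round(4))
E
```

```text
nl [-0.039   0.0035  0.0534]
nr [0.0408 0.0035 0.0537]
far [ 0.0005  0.0035 -0.056 ]
screwL [-0.0308  0.0035  0.0451]
screwR [0.0318 0.0035 0.045 ]
```

Gripped (21.8 mm) and centred: cover centre in the tool frame is (0.7, -1.2) mm. Next I'll lift, square to the jig and carry it in front of it.

>>> send_rows:
  commands:
    - [1, 0, -0.01, 0, 0, 0, 0]
    - [1, 0, -0.03, 0, 0, 0, 0]
    - [1, 0, -0.05, 0, 0, 0, 0]
    - [1, 0, 0, 0, 0, 0.11, 0]
    - [1, 0.03, 0, 0.008, 0, 0, 0]
    - [1, 0.055, 0, 0.016, 0, 0, 0]
    - [1, 0.055, 0, 0.016, 0, 0, 0]
    - [1, 0.055, 0, 0.016, 0, 0, 0]
    - [1, 0.055, 0, 0.016, 0, 0, 0]
    - [1, 0.05, 0, 0.014, 0, 0, 0]

```text
time: 9.15
tcp_pos: [0.4984, 0.0752, 0.1075]
orientation: [[0.194, -0.001, -0.981], [0.981, 0.001, 0.194], [0.0, -1.0, 0.001]]
ft_force: [0.9, 0.5, -4.1]
width: 0.229
```

```bash
cat > st.py <<'E'
from h import *
o=get_obs();R=o["orientation"];p=o["tcp_pos"]
th=np.degrees(np.arctan2(-R[0,0],R[1,0]))
t=np.array([.5547,.0925]);a=np.radians(-11.2);ex=np.array([np.cos(a),np.sin(a)]);ey=np.array([-ex[1],ex[0]])
d=p[:2]-t
print("t",o["time"],"jig-local off mm",(d@ex*1e3).round(1),(d@ey*1e3).round(1),"under z",((p[2]-.0175)*1e3).round(1),"th",th.round(2),"tilt",R[:,1].round(4),"F",o["ft_force"].round(1),"M",o["ft_torque"].round(2),"w",round(o["width"],3),"qd",abs(o["qd"]).max().round(1))
E
python3 st.py
```

```text
t 9.15 jig-local off mm -51.9 -27.9 under z 90.0 th -11.2 tilt [-7.e-04  6.e-04 -1.e+00] F [ 0.9  0.5 -4.1] M [-0.03 -0.03  0.  ] w 0.229 qd 47.2
```

>>> send_rows:
  commands:
    - [1, 0.02, 0, 0.006, 0, 0, 0]
    - [1, 0.01, 0, 0.003, 0, 0, 0]
    - [1, 0, 0, 0, 0, 0, 0]
    - [1, 0, 0.015, 0, 0, 0, 0]
    - [1, 0, 0.02, 0, 0, 0, 0]
    - [1, 0, 0.01, 0, 0, 0, 0]
    - [1, 0, 0.005, 0, 0, 0, 0]
    - [1, 0, 0, 0, 0, 0, 0]
    - [1, 0, 0, 0, 0, 0, 0]
    - [1, 0, 0, 0, 0, 0, 0]

```text
time: 10.4
tcp_pos: [0.497, 0.1042, 0.058]
orientation: [[0.194, 0.001, -0.981], [0.981, -0.0, 0.194], [0.0, -1.0, -0.001]]
ft_force: [0.4, -0.1, -3.6]
width: 0.233
```

```bash
python3 st.py; python3 - <<'E'
from h import *
for n in ("wrist","scene"):
    c=read_camera(n);im=c["image"][:,:,::-1]
    if n=="scene": im=cv2.resize(im[130:230,210:330],(720,600),interpolation=cv2.INTER_CUBIC)
    cv2.imwrite(f"pics/{n}6.png",im)
E
```

```text
t 10.4 jig-local off mm -58.9 0.2 under z 40.5 th -11.21 tilt [ 0.0011 -0.     -1.    ] F [ 0.4 -0.1 -3.6] M [ 0.03 -0.   -0.03] w 0.233 qd 0.1
```

View pics/wrist6.png

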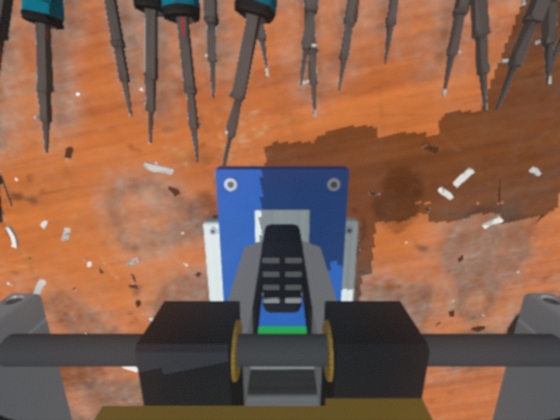

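View pics/scene6.png

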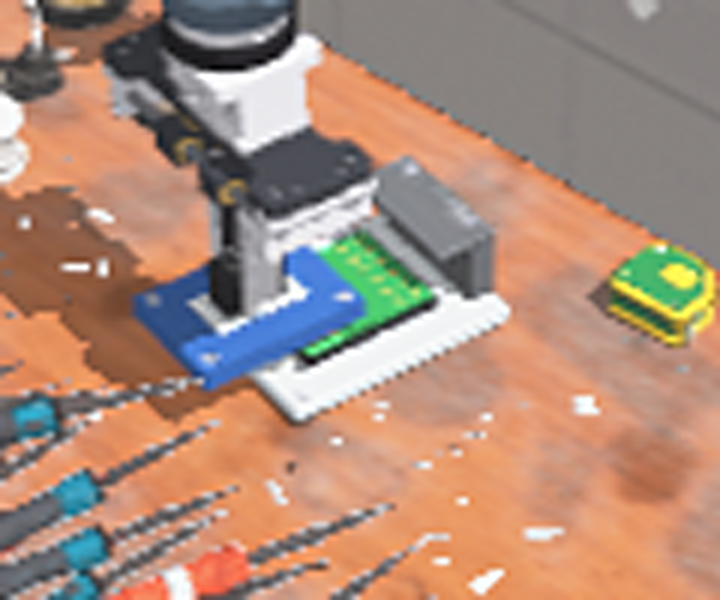

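Level, square, and laterally centred on the jig (base edges 205/357, cover 217/348). Sliding in.

>>> send_rows:
  commands:
    - [1, 0, 0, -0.008, 0, 0, 0]
    - [1, 0, 0, -0.012, 0, 0, 0]
    - [1, 0, 0, -0.012, 0, 0, 0]
    - [1, 0, 0, -0.01, 0, 0, 0]
    - [1, 0, 0, -0.008, 0, 0, 0]
    - [1, 0, 0, -0.006, 0, 0, 0]
    - [1, 0, 0, -0.003, 0, 0, 0]
    - [1, 0, 0, 0, 0, 0, 0]
    - [1, 0, 0, 0, 0, 0, 0]
    - [1, 0, 0, 0, 0, 0, 0]

```text
time: 11.75
tcp_pos: [0.5542, 0.0928, 0.0574]
orientation: [[0.194, -0.0, -0.981], [0.981, 0.0, 0.194], [-0.0, -1.0, 0.0]]
ft_force: [-0.4, -0.0, -4.1]
width: 0.233
```

```bash
python3 st.py; python3 - <<'E'
from h import *
for n in ("wrist","scene"):
    c=read_camera(n);im=c["image"][:,:,::-1]
    if n=="scene": im=cv2.resize(im[130:230,210:330],(720,600),interpolation=cv2.INTER_CUBIC)
    cv2.imwrite(f"pics/{n}7.png",im)
E
```

```text
t 11.75 jig-local off mm -0.6 0.1 under z 39.9 th -11.21 tilt [-2.e-04  0.e+00 -1.e+00] F [-0.4 -0.  -4.1] M [ 0.02  0.03 -0.01] w 0.233 qd 0.1
```

View pics/wrist7.png

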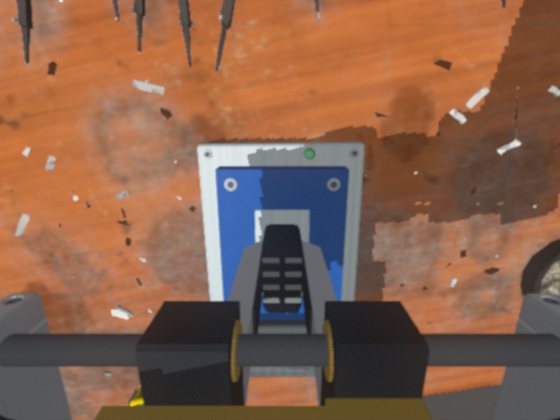

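View pics/scene7.png

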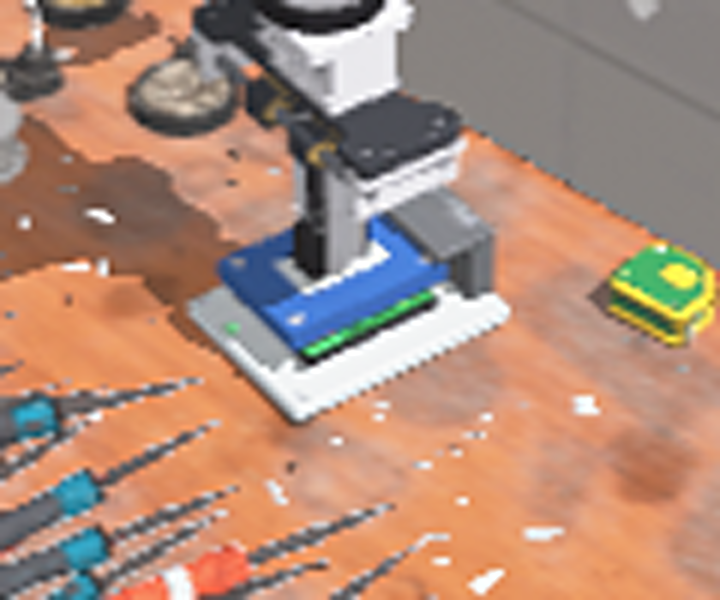

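```bash
python3 - <<'E'
from h import *
o=get_obs();c=read_camera("wrist");R=o["orientation"];p=o["tcp_pos"]
cv2.imwrite("pics/w8.png",cv2.resize(c["image"][130:270,190:375,::-1],None,fx=4,fy=4,interpolation=cv2.INTER_CUBIC))
for n,uv,z in [("bl",(198,144),.016),("br",(364,143),.016),("cl",(217,168),.054),("cr",(349,168),.054)]:
    print(n,(R.T@(ray(c,uv,z,o)-p)).round(4))
E
```

```text
bl [-0.0585  0.0415  0.066 ]
br [0.0585 0.0415 0.0666]
cl [-0.0382  0.0035  0.055 ]
cr [0.0407 0.0035 0.0549]
```

View pics/w8.png

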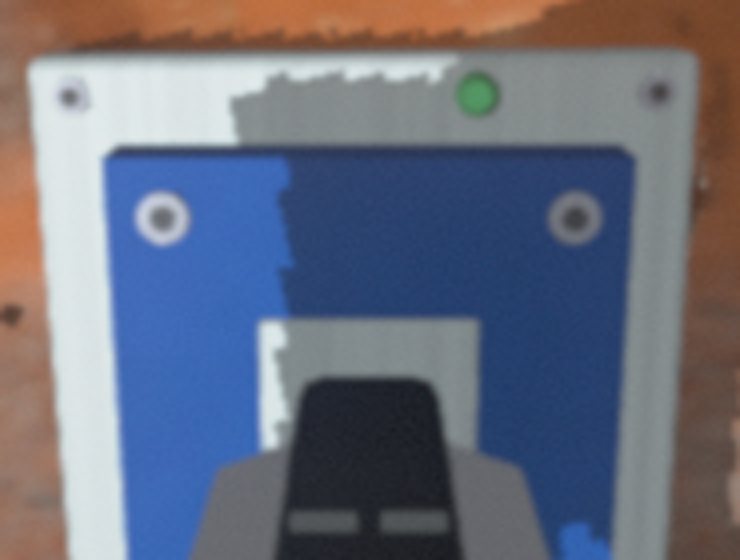

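Direct pin and board measurements say about 1 mm more forward. I'll nudge and lower gently, watching the force.

>>> send_rows:
  commands:
    - [1, 0, 0, -0.0012, 0, 0, 0]
    - [1, 0, 0, 0, 0, 0, 0]
    - [1, 0, 0.002, 0, 0, 0, 0]
    - [1, 0, 0.001, 0, 0, 0, 0]
    - [1, 0, 0.001, 0, 0, 0, 0]
    - [1, 0, 0.0005, 0, 0, 0, 0]
    - [1, 0, 0.0005, 0, 0, 0, 0]
    - [1, 0, 0.0005, 0, 0, 0, 0]
    - [1, 0, 0, 0, 0, 0, 0]
    - [1, 0, 0, 0, 0, 0, 0]

```text
time: 13.15
tcp_pos: [0.5556, 0.0925, 0.052]
orientation: [[0.195, 0.0, -0.981], [0.981, -0.0, 0.195], [-0.0, -1.0, -0.0]]
ft_force: [-0.3, -0.1, -3.9]
width: 0.233
```

```bash
python3 st.py
```

```text
t 13.15 jig-local off mm 0.9 0.1 under z 34.5 th -11.22 tilt [ 1.e-04 -0.e+00 -1.e+00] F [-0.3 -0.1 -3.9] M [-0.01  0.01  0.01] w 0.233 qd 0.1
```

At 34.5 mm with no contact force, so the hole is over the pin's tip. Lowering onto the board.

>>> send_rows:
  commands:
    - [1, 0, 0.0005, 0, 0, 0, 0]
    - [1, 0, 0.0005, 0, 0, 0, 0]
    - [1, 0, 0.0005, 0, 0, 0, 0]
    - [1, 0, 0.0005, 0, 0, 0, 0]
    - [1, 0, 0.0005, 0, 0, 0, 0]
    - [1, 0, 0.0005, 0, 0, 0, 0]
    - [1, 0, 0.0005, 0, 0, 0, 0]
    - [1, 0, 0.0005, 0, 0, 0, 0]
    - [1, 0, 0, 0, 0, 0, 0]
    - [1, 0, 0, 0, 0, 0, 0]

```text
time: 14.4
tcp_pos: [0.5559, 0.0924, 0.0481]
orientation: [[0.195, 0.001, -0.981], [0.981, -0.0, 0.195], [-0.0, -1.0, -0.001]]
ft_force: [3.1, -1.2, -3.2]
width: 0.232
```

```bash
python3 st.py
```

```text
t 14.4 jig-local off mm 1.2 0.1 under z 30.6 th -11.22 tilt [ 7.e-04 -2.e-04 -1.e+00] F [ 3.1 -1.2 -3.2] M [-0.26 -0.48 -0.02] w 0.232 qd 0.1
```

The pin is bearing forward slightly (3 N toward jig +x). I'll ease forward 1 mm, then lower further.

>>> send_rows:
  commands:
    - [1, 0, 0, -0.0005, 0, 0, 0]
    - [1, 0, 0, -0.0005, 0, 0, 0]
    - [1, 0, 0, 0, 0, 0, 0]
    - [1, 0, 0.0005, 0, 0, 0, 0]
    - [1, 0, 0.0005, 0, 0, 0, 0]
    - [1, 0, 0.0005, 0, 0, 0, 0]
    - [1, 0, 0.0005, 0, 0, 0, 0]
    - [1, 0, 0, 0, 0, 0, 0]
    - [1, 0, 0, 0, 0, 0, 0]
    - [1, 0, 0, 0, 0, 0, 0]
  squeeze: 60

```text
time: 15.65
tcp_pos: [0.5565, 0.0923, 0.0459]
orientation: [[0.195, -0.0, -0.981], [0.981, 0.0, 0.195], [0.0, -1.0, 0.0]]
ft_force: [-3.6, 0.8, 2.2]
width: 0.229
```

```bash
python3 st.py
```

```text
t 15.65 jig-local off mm 1.8 0.2 under z 28.4 th -11.22 tilt [-2.e-04  1.e-04 -1.e+00] F [-3.6  0.8  2.2] M [ 0.08  0.68 -0.01] w 0.229 qd 0.1
```

Vertical load rose 6 N, which matches the springs at about 1.6 mm. The lateral force reversed, so I'll back off half and press on.

>>> send_rows:
  commands:
    - [1, 0, 0, 0.0005, 0, 0, 0]
    - [1, 0, 0.0005, 0, 0, 0, 0]
    - [1, 0, 0.0005, 0, 0, 0, 0]
    - [1, 0, 0.0005, 0, 0, 0, 0]
    - [1, 0, 0.0005, 0, 0, 0, 0]
    - [1, 0, 0.0005, 0, 0, 0, 0]
    - [1, 0, 0.0005, 0, 0, 0, 0]
    - [1, 0, 0.0004, 0, 0, 0, 0]
    - [1, 0, 0, 0, 0, 0, 0]
    - [1, 0, 0, 0, 0, 0, 0]

```text
time: 16.9
tcp_pos: [0.5564, 0.0923, 0.0429]
orientation: [[0.195, 0.001, -0.981], [0.981, -0.0, 0.195], [0.0, -1.0, -0.001]]
ft_force: [-2.5, -0.9, 6.1]
width: 0.228
```

```bash
python3 st.py
```

```text
t 16.9 jig-local off mm 1.7 0.2 under z 25.4 th -11.22 tilt [ 7.e-04 -0.e+00 -1.e+00] F [-2.5 -0.9  6.1] M [ 0.05  0.53 -0.01] w 0.228 qd 0.1
```

>>> send_rows:
  commands:
    - [1, 0, 0.0002, 0.0003, 0, 0, 0]
    - [1, 0, 0.0002, 0, 0, 0, 0]
    - [1, 0, 0.0002, 0, 0, 0, 0]
    - [1, 0, 0.0002, 0, 0, 0, 0]
    - [1, 0, 0.0002, 0, 0, 0, 0]
    - [1, 0, 0, 0, 0, 0, 0]
    - [1, 0, 0, 0, 0, 0, 0]
    - [1, 0, 0, 0, 0, 0, 0]
    - [1, 0, 0, 0, 0, 0, 0]
    - [1, 0, 0, 0, 0, 0, 0]

```text
time: 18.15
tcp_pos: [0.5564, 0.0923, 0.0424]
orientation: [[0.195, 0.001, -0.981], [0.981, -0.0, 0.195], [0.0, -1.0, -0.001]]
ft_force: [-2.4, -1.1, 7.7]
width: 0.23
```

```bash
python3 st.py
```

```text
t 18.15 jig-local off mm 1.7 0.2 under z 24.9 th -11.22 tilt [ 1.2e-03 -2.0e-04 -1.0e+00] F [-2.4 -1.1  7.7] M [0.07 0.68 0.03] w 0.23 qd 0.1
```

>>> send_rows:
  commands:
    - [1, 0, 0.0002, 0.0002, 0, 0, 0]
    - [1, 0, 0.0002, 0, 0, 0, 0]
    - [1, 0, 0.0002, 0, 0, 0, 0]
    - [1, 0, 0.0002, 0, 0, 0, 0]
    - [1, 0, 0, 0, 0, 0, 0]
    - [1, 0, 0, 0, 0, 0, 0]
    - [1, 0, 0, 0, 0, 0, 0]
    - [1, 0, 0, 0, 0, 0, 0]
    - [1, 0, 0, 0, 0, 0, 0]
    - [1, 0, 0, 0, 0, 0, 0]

```text
time: 19.4
tcp_pos: [0.5565, 0.0923, 0.0424]
orientation: [[0.194, 0.001, -0.981], [0.981, -0.0, 0.194], [-0.0, -1.0, -0.001]]
ft_force: [-4.8, -0.5, 12.9]
width: 0.226
```

```bash
python3 st.py
```

```text
t 19.4 jig-local off mm 1.8 0.2 under z 24.9 th -11.21 tilt [ 1.3e-03 -3.0e-04 -1.0e+00] F [-4.8 -0.5 12.9] M [-0.    1.07  0.04] w 0.226 qd 0.1
```

Hard stop reached: z stays at 24.9 mm while the force rises. I'll add a little margin and relieve the lateral push.

>>> send_rows:
  commands:
    - [1, 0, 0.0002, 0.0004, 0, 0, 0]
    - [1, 0, 0.0002, 0.0003, 0, 0, 0]
    - [1, 0, 0.0002, 0, 0, 0, 0]
    - [1, 0, 0.0002, 0, 0, 0, 0]
    - [1, 0, 0, 0, 0, 0, 0]
    - [1, 0, 0, 0, 0, 0, 0]
    - [1, 0, 0, 0, 0, 0, 0]
    - [1, 0, 0, 0, 0, 0, 0]
    - [1, 0, 0, 0, 0, 0, 0]
    - [1, 0, 0, 0, 0, 0, 0]

```text
time: 20.65
tcp_pos: [0.5565, 0.0924, 0.0424]
orientation: [[0.194, 0.003, -0.981], [0.981, -0.001, 0.194], [-0.0, -1.0, -0.003]]
ft_force: [-4.6, -0.9, 15.9]
width: 0.233
```

```bash
python3 st.py; python3 - <<'E'
from h import *
for n in ("wrist","scene"):
    c=read_camera(n);im=c["image"][:,:,::-1]
    if n=="scene": im=cv2.resize(im[130:230,210:330],(720,600),interpolation=cv2.INTER_CUBIC)
    cv2.imwrite(f"pics/{n}9.png",im)
E
```

```text
t 20.65 jig-local off mm 1.8 0.2 under z 24.9 th -11.21 tilt [ 2.7e-03 -5.0e-04 -1.0e+00] F [-4.6 -0.9 15.9] M [-0.09  1.1  -0.01] w 0.233 qd 0.1
```

View pics/wrist9.png

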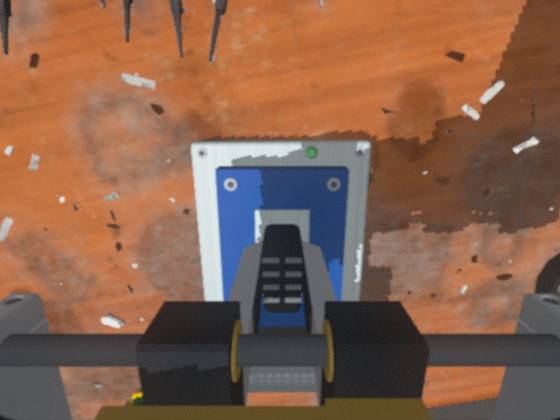

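View pics/scene9.png

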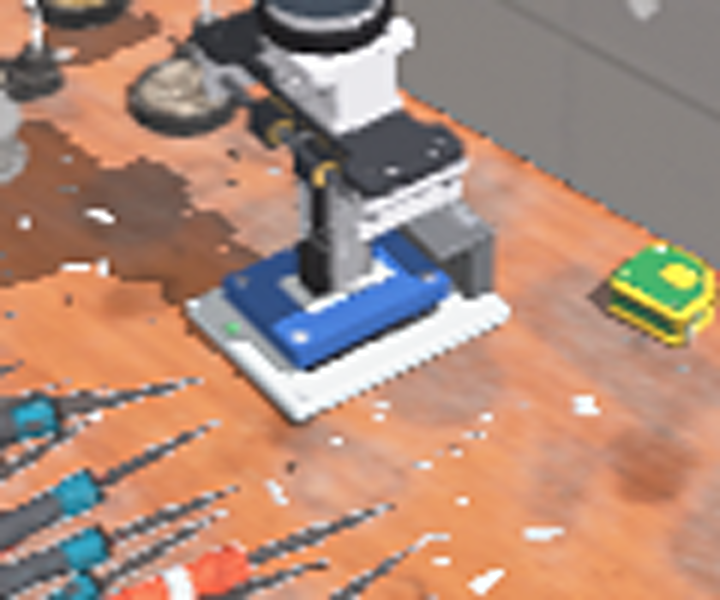

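Both views show the cover square, level and under the toe, with the board pressed down. Handing in.

```bash
python3 - <<'E'
from cell import *
print(close_job())
E
```

```text
the job is handed in; nothing more can be done
None
```

I gripped the leftmost of the three blue covers by its handle and slid it in level under the steel toe. It is now on the locating pin and pressed all the way down. I handed the job in at about 20.8 s, still gripping the handle and pressing.

- **Finding the pin:** The underside went below the pin's top (to 34.5 mm) with no contact force.
- **Seating:** I eased the cover about 1 mm further forward, because it was bearing on the pin. The springs then took up load at about the expected rate.
- **Fully down:** The underside stopped at 24.9 mm against the expected 25 mm. It stayed there while the upward force on the wrist rose from 8 to 16 N, about 20 N of push in all. That is well above the 10.8 N the springs need and below the 40 N limit.
- **Final grip and pose:** The opening was about 22 mm at 60 N grip. The yaw was -11.2°, matching the jig, and the tool tilt was about 0.15°. The last two pictures show the cover square, level and under the toe.
- **Other objects:** I never reached for the reel, cutters or tape measure. I did not take a separate final picture of the reel or cutters.

**Disagreements:**
- A sideways force of about 5 N against the pin remained when I handed in.
- My first pin position was off by about 1–2 mm. The base's front edge had suggested the pin was further forward, and that turned out to be right.

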